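# Snap the grease coupler onto the tilted nipple and hold it home

## Robot

A 6-joint arm with a two-finger parallel gripper is mounted at the origin on the work surface; the furniture and walls round the work are solid. World frame = base frame: x ahead of the robot, y to its left, z up, the work surface at z = 0. Lengths are in mm, angles in rad, forces in N, time in s.
With the tool pointing down it reaches from about 225 to 725 mm from the base axis. Payload 3.1 kg.
Tool frame: the origin (TCP) lies at the very end of the fingers, on their centre line; the grasp point (between the pads) lies behind it (robot.grip_depth is the x of the grasp point in the tool frame, in mm); x points along the fingers, z is the direction in which the jaws open and shut, and the axes are right-handed (so a half turn about x gives the same grasp; the last joint's range is limited). The gripper opens to 85 mm and grips with 20 to 120 N. Pads are 22 mm wide; open, the fingers measure 114 mm over their backs; the gripper's body (76 mm by 85 mm) begins 54 mm behind the grasp point. The pads swing forward as they close: fully open they stand 13 mm farther back than shut.
Start: joints at [1.144, 0.048, 0.099, 1.622, 0, 1.443], TCP at [154.553, 501.728, 231.312] pointing down, gripper open.
Joint ranges: [-2.91, 2.91], [-0.99, 1.94], [-1.21, 1.42], [-2.12, 2.29], [-1.49, 1.47], [-3.14, 3.14]. Speed limits (rad/s): [2.79, 2.79, 3.14, 3.14, 3.14, 3.14].

## Interface

Orientations are given as a unit quaternion [x, y, z, w].
In Python, from station import robot, cams, order, nets gives the robot as it stands.
- The arm moves only by the tool apply_moves, never from a script. Its argument "increments" is a list of rows, each a list of 4 numbers: the shift along the world's x, y, z in cm, then the turn about the world's z in degrees. A call has 1 to 20 rows; each row shifts and turns the pose as measured when the row begins; what a row does not reach is not made up. A row lasts 1/10 s, in which the tool goes at most 50 mm and 8.59 degrees, less where a joint would pass 70% of its speed; a pose out of reach is approached as far as the arm can. A call with a gripper value outside its range is refused whole. "claw" is the gripper's target within -1 to 1 (shut at 1, half-way at 0, fully open at -1), set as the call begins (left out, the last holds). The fingers move at their own pace and stop on an object; "grip_force" is the grip in N (left out, the last holds). Time passes only in rows, so rows that do not move let the fingers close. It gives the time, the measured TCP pose, the force and the opening at its end, in the units of the state.
- robot.state(): the state, without advancing time (a new reading comes with each control period).
- cams.grab_frame(name): name is "scene" or "side" or "wrist"; returns (picture, depth): 400x640x3 uint8, red, green, blue; 400x640 float32, mm along the optical axis (not along the pixel's ray), 0 where there is no reading.
- cams.camera_params(name): a dict with "mtx" (3x3 intrinsics, pixels), "k1" (the pictures are not rectified: a ray, as slopes to the right and down, at radius r is drawn at 1 + k1 r^2 times it, then the intrinsics apply), "world_from_camera" (4x4, takes a point from camera to world coordinates). Camera axes: x right, y down, z forward; pixel columns grow to the right and rows downward; lengths in mm; the calibration is good to about 2 mm. A picture is of the moment at which its call begins: read the wrist's pose just before it. camera_params takes no time and is no camera call; for the wrist camera it gives the pose at the moment of the call.
- order.finish_job(): hands the job in, once; it reports no verdict.
Trained networks look in the newest picture that a camera, given by its name, has taken for a name from the list of things; names that differ only in an ending like _2 or _b are one class to them, and where a whole thing is asked for, a point or a joint stands for the part that bears it (a point fixed in the world has none). Each returns a list of dicts, best first, with "p" (0 to 1); they miss things now and then, are a little off and sometimes report something else, mostly with a low value. They report only what shows in the picture. A call takes as long as a camera call.
- nets.spot_in(camera, target): "location" ([x, y, z] in mm, in the coordinates of the camera as it stood for that picture, good to about 4 mm: the middle of the surface that is visible of it).
- nets.tip_of(camera, target): "location" ([x, y, z] in mm, in the coordinates of the camera as it stood for that picture, good to about 4 mm: a listed point, or the origin of a listed thing).
The state is a dict: "t": time; "joints": joint angles; "qd": joint speeds; "tau": joint torques, N m; "position": TCP position; "eef_rot": TCP orientation; "ft_force": force on the tool from outside, world axes, zero at the start; "wrist_torque": the same for the moment, N m; "finger_gap": finger opening in mm.
Only numpy, scipy, OpenCV 4.12 (cv2) and the standard library are available. Lean on these libraries where they do the work, as an engineer would, in place of code of your own. Each camera call takes 0.05 s, during which the arm holds its last target.

## Task

Pick up the orange-handled grease coupler standing on the bench and press it, square to the nipple, onto the tilted brass grease nipple of the green bearing housing until its jaws snap over the nipple's ball head. Then push it on against its inner spring until its mouth sits flush on the nipple's flat seat, and finish still gripping it by the handle and pressing it home, without letting go. Leave the jar, the test weights and the blue tape where they stand.

Things in the scene. Friction and masses are not known exactly. Their poses are not given: they have to be found in the camera images.
- coupler: grease coupler, 106 mm tall, 0.25 kg, loose; stands upright on its mouth at the start, any yaw. Origin: centre of the mouth rim; z runs along the bore, mouth to handle end. Steel sleeve 40 mm across to z=42 mm, square orange handle 26 x 26 mm (sides square to x and y) from z=42 to 97, cap and plug above. The sleeve's top is a 7 mm shoulder on which fingertips may push
- coupler_mouth (a point): centre of the coupler's mouth rim (its origin). The mouth is 25 mm wide and narrows to a 17 mm bore 7 mm in. Four sprung jaw balls stand into the bore 8 mm in; a push of about 8 to 12 N makes them ride over the nipple's head and snap in behind it
- coupler_grip (a point): centre of the coupler's orange handle, 70 mm above the mouth along its z
- nipple: brass grease nipple, fixed on the housing. Origin: centre of the flat round steel seat (37 mm across) at its foot; z points out along its axis, which leans 0.42 rad from vertical. A 9 mm stem carries a 14 mm ball head, centre 20 mm and top 27 mm above the seat. Turning about z does not matter
- nipple_seat (a point): centre of the nipple's seat (its origin), about 92 mm above the bench. The coupler goes on along the nipple's -z: the jaws pass the head's middle when the mouth is 12 mm above the seat and have snapped behind it at about 6 mm (on the way they pull the coupler on); fully home the mouth rim lies flat on the seat
- housing: green cast pillow-block bearing housing with a bare shaft end, bolted down, 124 x 90 x 80 mm without the nipple. Origin: centre of its underside; z up; shaft along y, 44 mm up; the nipple leans towards the housing's -x
- seal (a joint): how far the sprung seal in the coupler is pushed in (m): 0 when free, touched when the mouth is about 9 mm above the seat, about 0.009 fully home, where it pushes back with about 9 N. Let go, the coupler springs back by about 6 mm and droops, though the jaws still hold it
- jar: white sample jar with a yellow lid, 68 mm across, 73 mm tall, loose; origin: centre of its underside. It and the coupler change places from start to start
- test_weight_1: brass-coloured test weight, 38 mm across, 65 mm tall, loose; origin: centre of its underside
- test_weight_2: steel test weight, 29 mm across, 49 mm tall, loose; origin: centre of its underside
- tape: small roll of blue tape lying flat, 56 mm across, 19 mm tall, loose; origin: centre of its underside

How it is judged:
By the outcome, as a careful person would: the job done as asked, in the order asked, and still so for the second after the job is handed in, while the arm keeps its last pose, push and grip.
It also fails if it takes over 48 s, if anything falls off the work surface, if the arm or the gripper's body presses on something with over 40 N, if the wrist force passes 120 N, or if a joint passes its speed limit or range.

## Working session

There is one attempt and no reset: what is moved stays moved. The work goes in short steps, Python scripts to look and compute and a tool call to move; the robot and the scene stay as the last step left them, time stands still between calls to the robot, and variables do not carry over. Pictures are saved under pics/ and viewed, and the job is handed in when it is done.

Besides the shell and the picture viewer there is one more tool, called after "Call:" as a command line: name --pt "numbers of a row" for each row, then --argument value for the rest. apply_moves: Moves the arm, as the interface text tells. Its arguments: {"type":"object","properties":{"increments":{"type":"array","items":{"type":"array","items":{"type":"number"}}},"claw":{"type":"number"},"grip_force":{"type":"number"}},"required":["increments"]}

```bash
ls -la; mkdir -p pics
cat > h.py <<'E'
import numpy as np, cv2
from station import robot, cams, order, nets
from scipy.spatial.transform import Rotation as R
def W(cam,p,T=None):
    T=np.array(cams.camera_params(cam)["world_from_camera"]) if T is None else T
    return T[:3,:3]@np.array(p)+T[:3,3]
def grab(cam,name):
    T=np.array(cams.camera_params(cam)["world_from_camera"])
    im,d=cams.grab_frame(cam)
    cv2.imwrite(f"pics/{name}.png",im[:,:,::-1]); np.save(f"pics/{name}_d.npy",d); np.save(f"pics/{name}_T.npy",T)
    return im,d,T
def pts(cam,d,T):
    P=cams.camera_params(cam); K=np.array(P["mtx"]);k1=P["k1"]
    v,u=np.mgrid[:400,:640]
    x=(u-K[0,2])/K[0,0]; y=(v-K[1,2])/K[1,1]
    xd,yd=x.copy(),y.copy()
    for _ in range(8):
        s=1+k1*(x*x+y*y); x=xd/s;y=yd/s
    c=np.stack([x*d,y*d,d],-1)
    w=c@T[:3,:3].T+T[:3,3]; w[d<=0]=np.nan
    return w
def proj(cam,p,T):
    P=cams.camera_params(cam); K=np.array(P["mtx"]);k1=P["k1"]
    c=(np.array(p)-T[:3,3])@T[:3,:3]; x=c[0]/c[2];y=c[1]/c[2]; s=1+k1*(x*x+y*y)
    return K[0,0]*x*s+K[0,2],K[1,1]*y*s+K[1,2]
E
python3 - <<'E'
from h import *
np.set_printoptions(precision=3,suppress=True)
print(robot.state()); print(robot.grip_depth,[a for a in dir(robot) if a[0]!='_'])
for c in ["scene","side"]:
    im,d,T=grab(c,c+"0"); print(c,T)
    for n in ["coupler","nipple","housing","jar"]:
        print(n,[(round(r["p"],2),W(c,r["location"],T)) for r in nets.tip_of(c,n)[:2]])
    for n in ["coupler_grip","nipple_seat"]:
        print(n,[(round(r["p"],2),W(c,r["location"],T)) for r in nets.tip_of(c,n)[:2]])
print(robot.state()["t"])
E
```

```text
total 12
drwxr-xr-x  3 agent agent 4096 Dec  6 12:41 .
drwxr-xr-x 23 root  root  4096 Dec  6 12:41 ..
drwxr-xr-x  2 agent agent 4096 Dec  6 12:41 pics
{'t': 0.0, 'joints': array([1.144, 0.049, 0.098, 1.622, 0.   , 1.443]), 'qd': array([ 0.001, -0.001, -0.001, -0.001,  0.001, -0.001]), 'tau': array([  0.   , -33.878,  32.001,   0.02 ,  -0.   ,  -0.   ]), 'position': array([154.292, 501.159, 230.103]), 'eef_rot': array([-0.42 ,  0.57 ,  0.42 ,  0.568]), 'ft_force': array([-0.065,  0.161,  0.346]), 'wrist_torque': array([-0.005,  0.03 ,  0.051]), 'finger_gap': 85.45188217872118}
-18.700000000000003 ['IKError', 'grip_depth', 'state']
scene [[   0.102    0.422   -0.901 1736.343]
 [   0.995   -0.025    0.101  -31.964]
 [   0.02    -0.906   -0.422  687.301]
 [   0.       0.       0.       1.   ]]
coupler [(0.57, array([ 427.107, -273.309,   -3.897])), (0.55, array([ 432.543, -267.307,   -5.063]))]
nipple [(0.62, array([574.12 , 287.264,  90.427]))]
housing [(0.6, array([597.135, 278.637,  -8.303]))]
jar [(0.94, array([ 429.37 , -162.99 ,   -6.562]))]
coupler_grip [(0.7, array([ 428.042, -267.121,   68.978]))]
nipple_seat [(0.42, array([575.554, 292.84 ,  90.83 ]))]
side [[   0.961   -0.175    0.212  209.189]
 [  -0.275   -0.595    0.755 -922.634]
 [  -0.006   -0.784   -0.621  933.284]
 [   0.       0.       0.       1.   ]]
coupler [(0.51, array([ 427.247, -268.435,    4.424]))]
nipple [(0.61, array([574.677, 291.742,  92.556]))]
housing [(0.86, array([595.605, 277.455,  -3.687])), (0.39, array([ 428.2  , -268.61 ,   68.499]))]
jar [(0.62, array([ 420.903, -162.392,    5.527]))]
coupler_grip [(0.51, array([ 424.09 , -271.351,   69.075]))]
nipple_seat []
0.7
```

View pics/scene0.png

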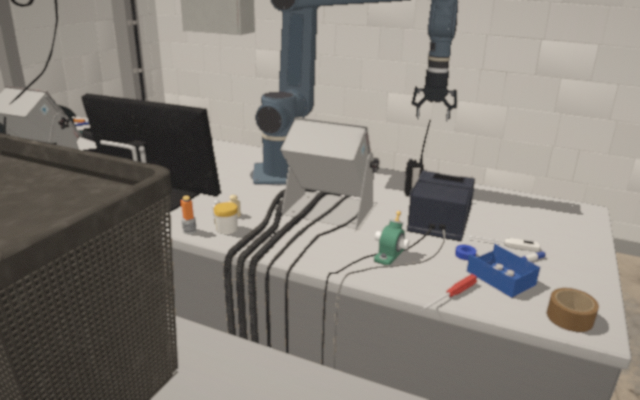

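View pics/side0.png

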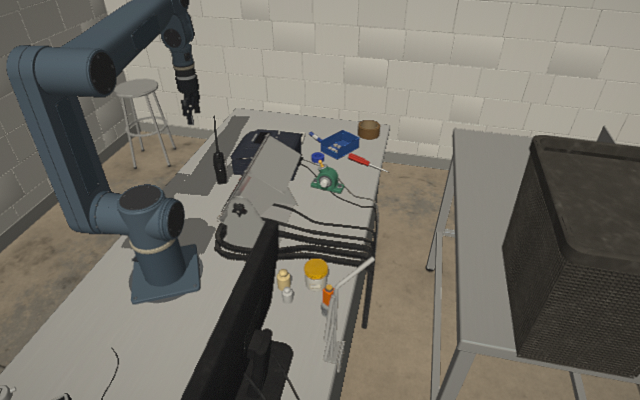

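Run:
```python
from h import *
np.set_printoptions(precision=1,suppress=True)
for c in ["scene","side"]:
    d=np.load(f"pics/{c}0_d.npy");T=np.load(f"pics/{c}0_T.npy")
    w=pts(c,d,T); 
    x,y,z=w[...,0],w[...,1],w[...,2]
    # top-down heightmap
    H=np.full((70,110),-1.)  # x 150..850 /10 , y -500..600 /10
    m=np.isfinite(x)&(x>150)&(x<850)&(y>-500)&(y<600)&(z<600)&(z>-20)
    np.maximum.at(H,(((x[m]-150)//10).astype(int),((y[m]+500)//10).astype(int)),z[m])
    big=cv2.resize(np.clip(H,0,400).astype(np.float32)/400*255,(770,490),interpolation=cv2.INTER_NEAREST).astype(np.uint8)
    big=cv2.applyColorMap(big,cv2.COLORMAP_JET); 
    big[cv2.resize(H,(770,490),interpolation=cv2.INTER_NEAREST)<0]=0
    cv2.imwrite(f"pics/hm_{c}.png",big)
    for (xa,xb,ya,yb,n) in [(380,480,-320,-220,"coup"),(380,480,-210,-110,'jar'),(500,680,220,340,'house'),(200,600,-100,200,'box'),(150,420,-320,-200,'mon')]:
        m=np.isfinite(x)&(x>xa)&(x<xb)&(y>ya)&(y<yb)&(z>15)
        q=w[m]; print(c,n,len(q),q.min(0) if len(q) else '',q.max(0) if len(q) else '')
```

```text
scene coup 387 [ 421.7 -289.5   15.1] [ 455.5 -249.   104.9]
scene jar 583 [ 396.9 -197.8   15.1] [ 464.5 -129.6   73.1]
scene house 926 [566.8 234.8  15. ] [656.5 318.1 115.6]
scene box 5978 [200.1 -99.1  15. ] [599.4 200.  290.1]
scene mon 3408 [ 194.1 -320.    15. ] [ 345.9 -200.   321.4]
side coup 238 [ 405.9 -287.7   15.1] [ 439.4 -260.6  108.1]
side jar 583 [ 390.8 -200.2   15. ] [ 455.8 -131.6   76.6]
side house 496 [541.9 224.9  15. ] [654.3 327.6 117.6]
side box 5511 [ 200. -100.   15.] [598.8 199.9 293.5]
side mon 1284 [ 237.6 -320.    15.1] [ 420.  -200.1  325.7]
```

Run:
```python
import cv2,numpy as np
a=cv2.imread('pics/scene0.png');b=cv2.imread('pics/side0.png')
f=lambda im,x,y,w,h:cv2.resize(im[y:y+h,x:x+w],(400,300),interpolation=cv2.INTER_CUBIC)
cv2.imwrite('pics/crop0.png',np.vstack([np.hstack([f(a,150,170,120,90),f(a,340,190,120,90)]),np.hstack([f(b,260,230,120,90),f(b,270,130,120,90)])]))
```

```text
(no output)
```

View pics/crop0.png

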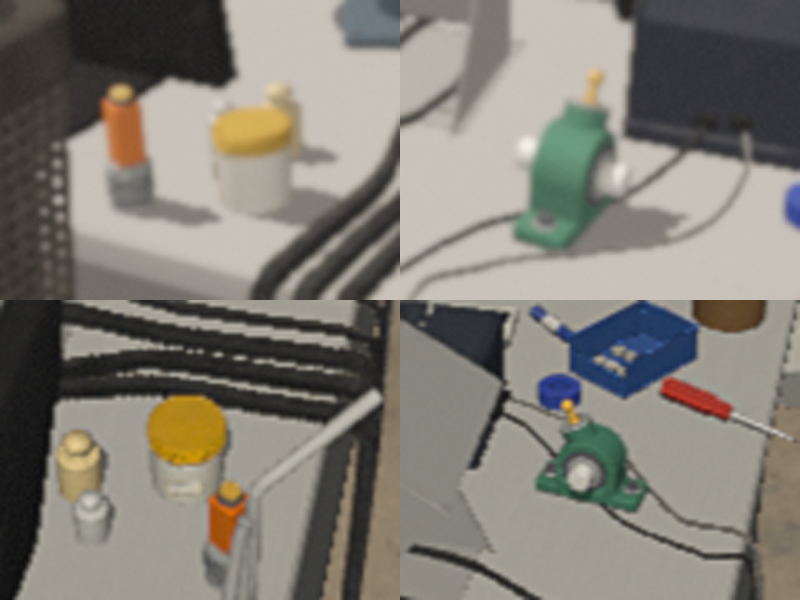

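View pics/hm_scene.png

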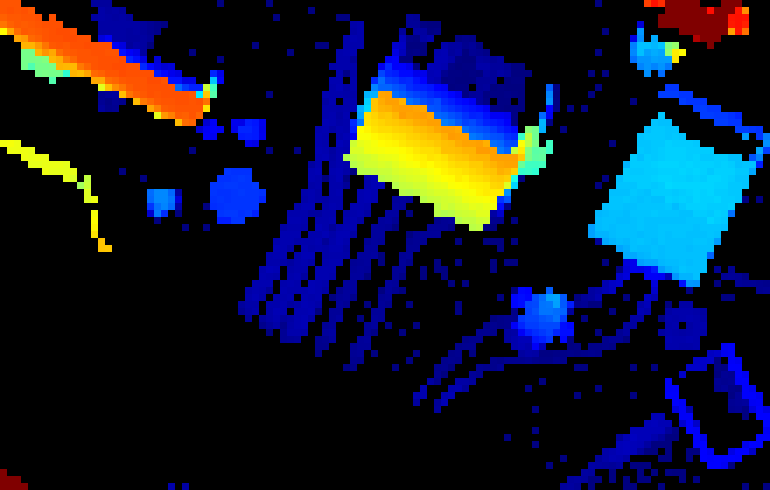

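View pics/hm_side.png

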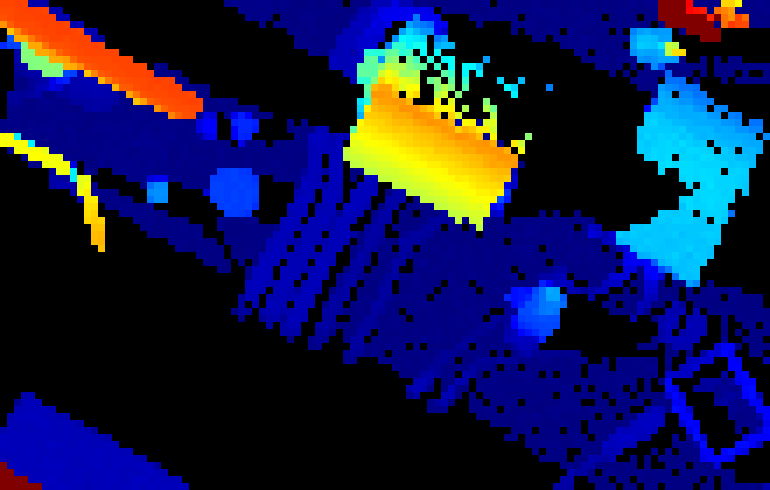

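Run:
```python
from h import *
np.set_printoptions(precision=0,suppress=True)
for c,l in [("scene",[(270,115),(297,50),(285,3),(360,2),(410,2),(445,10),(440,30),(440,60),(437,80),(437,100),(365,160),(330,130),(412,175)]),("side",[(100,75),(140,30),(170,5),(180,30),(185,60),(190,80),(190,110),(60,150),(150,215),(25,60),(277,225),(340,300),(262,255)])]:
    d=np.load(f"pics/{c}0_d.npy");T=np.load(f"pics/{c}0_T.npy");w=pts(c,d,T)
    for u,v in l: print(c,u,v,w[v,u])
```

```text
scene 270 115 [ 78. -30. 237.]
scene 297 50 [-110.   70.  421.]
scene 285 3 [  8.  25. 585.]
scene 360 2 [ 98. 252. 597.]
scene 410 2 [-1509.   842.   515.]
scene 445 10 [188. 494. 585.]
scene 440 30 [183. 486. 527.]
scene 440 60 [190. 494. 438.]
scene 437 80 [186. 493. 375.]
scene 437 100 [169. 506. 308.]
scene 365 160 [364. 242. 178.]
scene 330 130 [360. 137. 268.]
scene 412 175 [229. 429.  73.]
side 100 75 [ -1.   8. 613.]
side 140 30 [ 79. 201. 647.]
side 170 5 [154. 396. 657.]
side 180 30 [166. 451. 572.]
side 185 60 [164. 462. 474.]
side 190 80 [167. 467. 404.]
side 190 110 [148. 455. 302.]
side 60 150 [-139.   12.  450.]
side 150 215 [ 21. -56. 270.]
side 25 60 [-144.   43.  652.]
side 277 225 [ 314. -232.  314.]
side 340 300 [ 473. -239.   -2.]
side 262 255 [ 264. -319.  318.]
```

Run:
```python
from h import *
np.set_printoptions(precision=0,suppress=True)
c="side"
d=np.load(f"pics/{c}0_d.npy");T=np.load(f"pics/{c}0_T.npy");w=pts(c,d,T)
for v in range(255,370,6):
    r=w[v,318:380]; m=np.nanargmin(d[v,318:380]); print(v,318+m,r[m])
```

```text
255 363 [ 587. -116.   24.]
261 369 [ 488. -362.  277.]
267 360 [ 466. -365.  268.]
273 356 [ 455. -373.  261.]
279 346 [ 431. -377.  254.]
285 338 [ 412. -379.  242.]
291 334 [ 403. -380.  227.]
297 331 [ 388. -406.  244.]
303 329 [ 378. -423.  248.]
309 329 [ 374. -435.  245.]
315 326 [nan nan nan]
321 328 [ 363. -465.  249.]
327 326 [ 355. -478.  251.]
333 326 [ 351. -490.  249.]
339 323 [ 342. -500.  248.]
345 341 [nan nan nan]
351 356 [nan nan nan]
357 349 [nan nan nan]
363 339 [ 406. -427.   10.]
369 321 [ 361. -426.    2.]
```

Call:
apply_moves --pt "0 0 4 0" --pt "2 0 5 0" --pt "5 0 5 0" --pt "5 0 2 0" --pt "4 -3 0 0" --pt "3 -4 0 0" --pt "3 -4 0 0" --pt "2 -4.5 0 0" --pt "2 -4.5 0 0" --pt "1 -4.5 0 0" --pt "1 -4.5 0 0" --pt "0 -5 0 0" --pt "0 -5 0 0" --pt "0 -5 0 0" --pt "0 -5 0 0" --pt "0 -5 0 0" --pt "0 -5 0 0" --claw -1

```text
t: 2.4
position: [422.9, -95.4, 370.8]
eef_rot: [-0.428, 0.569, 0.42, 0.562]
ft_force: [1.1, -0.6, 0.3]
finger_gap: 85.6
```

Call:
apply_moves --pt "0 -5 0 0" --pt "0 -5 -2 0" --pt "0 -3 -5 0" --pt "0 0 0 0"

```text
t: 2.8
position: [419.5, -223.6, 303.7]
eef_rot: [-0.424, 0.572, 0.418, 0.564]
ft_force: [0.4, 0.7, -2.0]
finger_gap: 85.3
```

Run:
```python
from h import *
np.set_printoptions(precision=2,suppress=True)
print(robot.state())
im,d,T=grab("wrist","w1"); print(T)
for n in ["coupler","coupler_grip","jar"]:
    print(n,[(round(r["p"],2),W("wrist",r["location"],T)) for r in nets.tip_of("wrist",n)[:2]])
```

```text
{'t': 2.8, 'joints': array([-0.62, -0.05,  0.14,  1.76, -0.01, -0.33]), 'qd': array([-0.  , -0.03,  0.21,  0.05,  0.02,  0.  ]), 'tau': array([ -0.43, -35.76,  36.02,  -0.62,  -0.22,  -0.13]), 'position': array([ 419.54, -223.64,  303.66]), 'eef_rot': array([-0.42,  0.57,  0.42,  0.56]), 'ft_force': array([ 0.39,  0.72, -2.03]), 'wrist_torque': array([ 0.  , -0.04,  0.03]), 'finger_gap': 85.3441074536581}
[[   0.29    0.91    0.29  344.34]
 [   0.96   -0.27   -0.1  -199.67]
 [  -0.02    0.31   -0.95  445.6 ]
 [   0.      0.      0.      1.  ]]
coupler [(0.76, array([ 432.45, -269.38,    5.02]))]
coupler_grip [(0.81, array([ 432.95, -271.82,   72.03]))]
jar [(0.59, array([ 423.43, -162.62,   -1.04]))]
```

View pics/w1.png

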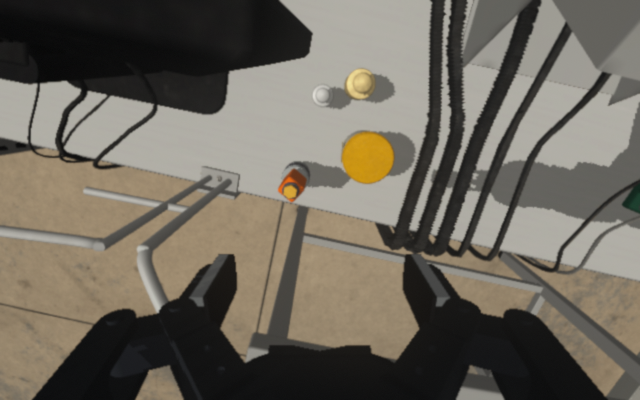

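Call:
apply_moves --pt "0.5 -1.5 -4 0" --pt "0.5 -1.5 -4 0" --pt "0.5 -1.5 -2 0" --pt "0 0 0 0"

```text
t: 3.4
position: [450.0, -268.5, 234.5]
eef_rot: [-0.449, 0.561, 0.403, 0.567]
ft_force: [-0.3, 0.3, 0.0]
finger_gap: 85.6
```

Run:
```python
from h import *
np.set_printoptions(precision=2,suppress=True)
s=robot.state();Rt=R.from_quat(s['eef_rot']).as_matrix();print(s['position'],Rt)
im,d,T=grab("wrist","w2"); print(T)
for n in ["coupler","coupler_grip"]:
    for r in nets.tip_of("wrist",n)[:2]:
        p=W("wrist",r["location"],T);print(n,r["p"],p,proj("wrist",p,T))
w=pts("wrist",d,T)
m=np.isfinite(w[...,0])&(np.hypot(w[...,0]-431,w[...,1]+270)<35)
for lo,hi in [(48,92),(93,98.5),(100,112)]:
    q=w[m&(w[...,2]>lo)&(w[...,2]<hi)]; print(lo,len(q),q.min(0),q.max(0),q.mean(0))
u,v=proj("wrist",[431,-270,95],T);u,v=int(u),int(v)
c=im[v-40:v+50,u-60:u+60]; cv2.imwrite("pics/w2c.png",cv2.resize(c,None,fx=6,fy=6,interpolation=cv2.INTER_CUBIC)[:,:,::-1]);print(u,v)
```

```text
[ 449.97 -268.51  234.49] [[ 0.05 -0.96  0.27]
 [-0.05  0.27  0.96]
 [-1.   -0.06 -0.03]]
[[   0.27    0.9     0.34  367.27]
 [   0.96   -0.24   -0.13 -241.28]
 [  -0.03    0.36   -0.93  371.56]
 [   0.      0.      0.      1.  ]]
coupler 0.56 [ 432.71 -268.92    3.33] (np.float64(321.96205642726045), np.float64(145.83577763695524))
48 218 [ 412.04 -283.89   48.1 ] [ 432.82 -251.97   91.97] [ 419.76 -263.81   71.53]
93 293 [ 412.6  -284.65   93.07] [ 444.66 -252.2    98.34] [ 426.52 -267.44   95.57]
100 324 [ 418.12 -278.68  100.  ] [ 439.23 -258.49  107.09] [ 427.96 -268.2   103.93]
318 162
```

View pics/w2c.png

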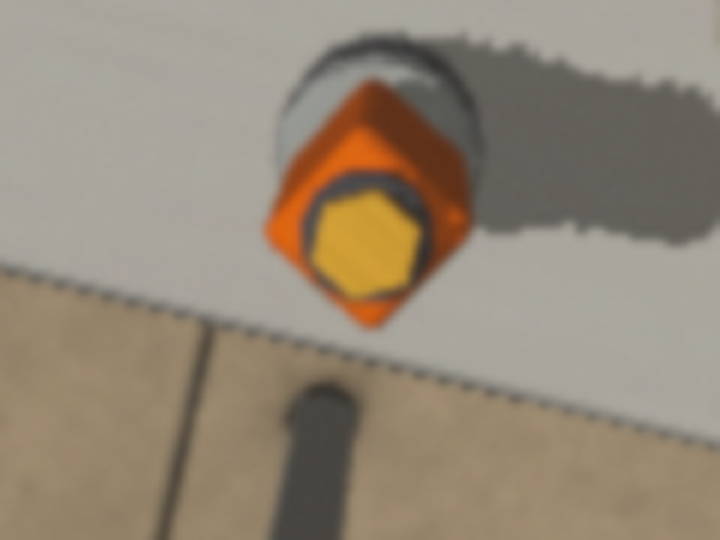

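```bash
cat >> h.py <<'E'
def ray(cam,u,v,T,z):
    P=cams.camera_params(cam); K=np.array(P["mtx"]);k1=P["k1"]
    xd,yd=(u-K[0,2])/K[0,0],(v-K[1,2])/K[1,1];x,y=xd,yd
    for _ in range(8):
        s=1+k1*(x*x+y*y); x=xd/s;y=yd/s
    r=T[:3,:3]@np.array([x,y,1]); return T[:3,3]+r*(z-T[2,3])/r[2]
E
python3 - <<'E'
from h import *
np.set_printoptions(precision=2,suppress=True)
T=np.load("pics/w2_T.npy")
C=[ray("wrist",318-60+a/6,162-40+b/6,T,97)[:2] for a,b in [(265,228),(374,328),(474,218),(372,124)]]
C=np.array(C);print(C,C.mean(0))
for i in range(4):
    e=C[(i+1)%4]-C[i];print(np.hypot(*e),np.degrees(np.arctan2(e[1],e[0])))
s=robot.state();M=R.from_quat(s['eef_rot']).as_matrix();print(np.degrees(np.arctan2(M[1,2],M[0,2])),s['joints'])
E
```

```text
[[ 424.17 -284.08]
 [ 445.   -271.69]
 [ 431.55 -251.2 ]
 [ 412.68 -262.86]] [ 428.35 -267.46]
24.24021871542902 30.75075586123238
24.51302122971811 123.28896008895096
22.185445617049087 -148.27779201722794
24.132433449761095 -61.558539313528165
74.0703899481192 [-0.66 -0.03  0.03  1.56 -0.01 -0.38]
```

Call:
apply_moves --pt "-0.5 0 0 -6" --pt "-0.5 0 -0.5 -8" --pt "-0.5 0 -0.5 -8" --pt "-0.5 0 -0.5 -8" --pt "0 0 -0.5 -8" --pt "0 0 0 -5" --pt "0 0 0 0"

```text
t: 4.25
position: [438.1, -266.7, 241.3]
eef_rot: [-0.217, 0.683, 0.147, 0.682]
ft_force: [-0.1, -0.2, 0.5]
finger_gap: 85.5
```

```bash
cat >> h.py <<'E'
def st():
    np.set_printoptions(precision=3,suppress=True)
    s=robot.state();M=R.from_quat(s['eef_rot']).as_matrix()
    print('t',s['t'],'pos',s['position'],'x',M[:,0],'jaw',np.degrees(np.arctan2(M[1,2],M[0,2])),'zz',M[2,2],'F',s['ft_force'],'M',s['wrist_torque'],'gap',s['finger_gap'],'q',s['joints'])
    return s,M
E
python3 -c "
from h import *
st()"
```

```text
t 4.25 pos [ 438.143 -266.728  241.338] x [ 0.024 -0.097 -0.995] jaw 29.809272019278097 zz -0.027795761391134544 F [-0.121 -0.156  0.51 ] M [0.043 0.047 0.027] gap 85.47498683393343 q [-0.638 -0.06   0.008  1.562 -0.064  0.408]
```

Call:
apply_moves --pt "-0.5 0 -2 0" --pt "-0.3 0 -2 0" --pt "0 0 -2 0" --pt "0 0 -2 0"

```text
t: 4.65
position: [436.5, -268.5, 174.0]
eef_rot: [-0.228, 0.676, 0.144, 0.686]
ft_force: [-0.7, -0.5, -0.2]
finger_gap: 85.3
```

```bash
python3 -c "
from h import *
st()"
```

```text
t 4.65 pos [ 436.465 -268.461  174.019] x [ 0.045 -0.111 -0.993] jaw 30.52817884434166 zz -0.017792005671543376 F [-0.715 -0.521 -0.199] M [0.081 0.09  0.025] gap 85.3402697509465 q [-0.644 -0.098 -0.164  1.402 -0.062  0.39 ]
```

Call:
apply_moves --pt "0 0 0 0"

```text
t: 4.75
position: [435.6, -267.1, 172.7]
eef_rot: [-0.228, 0.676, 0.146, 0.685]
ft_force: [-0.4, 0.2, -0.3]
finger_gap: 84.9
```

```bash
python3 -c "
from h import *
st()"
```

```text
t 4.75 pos [ 435.625 -267.131  172.701] x [ 0.043 -0.109 -0.993] jaw 30.684816217917668 zz -0.018852546546041626 F [-0.418  0.171 -0.338] M [0.146 0.07  0.028] gap 84.9466782067955 q [-0.643 -0.099 -0.166  1.403 -0.061  0.388]
```

Call:
apply_moves --pt "0 0 0 0" --pt "0 0 0 0" --pt "0 0 0 0"

```text
t: 5.05
position: [437.9, -268.0, 178.5]
eef_rot: [-0.232, 0.674, 0.145, 0.686]
ft_force: [-0.8, 0.7, 1.1]
finger_gap: 85.5
```

```bash
python3 -c "
from h import *
st()"
```

```text
t 5.05 pos [ 437.903 -267.995  178.529] x [ 0.05  -0.114 -0.992] jaw 30.875845199873304 zz -0.015823121602812074 F [-0.787  0.706  1.053] M [0.082 0.026 0.   ] gap 85.46196611049902 q [-0.642 -0.102 -0.158  1.406 -0.061  0.386]
```

Call:
apply_moves --pt "-0.3 0 -2.2 0" --pt "-0.3 0 -2.2 0" --pt "-0.3 0 -2.2 0" --pt "-0.3 0 -1.5 0"

```text
t: 5.45
position: [431.2, -271.9, 105.3]
eef_rot: [-0.237, 0.67, 0.14, 0.69]
ft_force: [-0.2, 0.6, -0.3]
finger_gap: 85.5
```

```bash
python3 -c "
from h import *
st()
im,d,T=grab('wrist','w3')
for p in [(428.4,-268,97),(428.4,-268,106)]: print(proj('wrist',p,T))
st()"
```

```text
t 5.45 pos [ 431.244 -271.945  105.328] x [ 0.064 -0.124 -0.99 ] jaw 30.970608859302537 zz -0.009062839949436463 F [-0.198  0.595 -0.311] M [0.098 0.029 0.029] gap 85.5465989638137 q [-0.657 -0.116 -0.319  1.24  -0.059  0.368]
(np.float64(319.0421534709342), np.float64(239.50369911819973))
(np.float64(318.86970637398844), np.float64(248.88893496440767))
t 5.5 pos [ 429.67  -270.96   102.816] x [ 0.061 -0.122 -0.991] jaw 30.963684599428266 zz -0.010779465657603848 F [-0.693  0.407 -1.412] M [ 0.17   0.148 -0.026] gap 85.22237077557457 q [-0.658 -0.115 -0.323  1.24  -0.059  0.368]
```

View pics/w3.png

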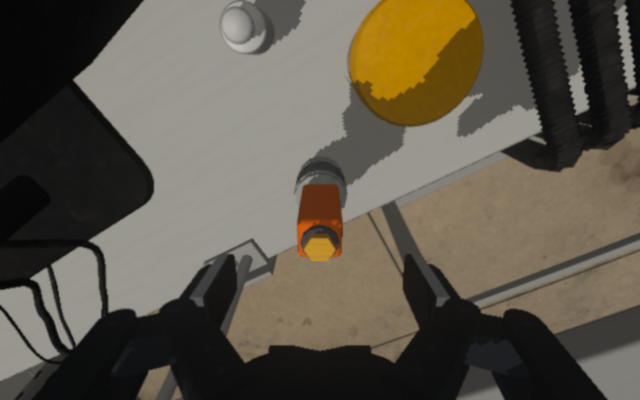

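Call:
apply_moves --pt "-0.1 0.1 -2 0" --pt "-0.1 0.1 -2 0" --pt "-0.1 0.1 -1.9 0"

```text
t: 5.8
position: [430.7, -271.2, 49.1]
eef_rot: [-0.239, 0.668, 0.138, 0.691]
ft_force: [-0.8, -0.1, -0.6]
finger_gap: 85.2
```

```bash
python3 -c "
from h import *
st()"
```

```text
t 5.8 pos [ 430.661 -271.202   49.126] x [ 0.07  -0.129 -0.989] jaw 30.973520468769244 zz -0.0066466563526533795 F [-0.805 -0.138 -0.617] M [0.106 0.06  0.025] gap 85.21256460037222 q [-0.657 -0.094 -0.414  1.116 -0.06   0.369]
```

Call:
apply_moves --pt "-0.1 0 -0.2 0" --pt "-0.1 0 -0.2 0" --pt "-0.1 0 -0.2 0" --pt "-0.1 0 -0.2 0" --pt "-0.1 0 -0.2 0" --claw 1 --grip_force 30

```text
t: 6.3
position: [428.5, -272.3, 43.6]
eef_rot: [-0.241, 0.666, 0.137, 0.693]
ft_force: [-1.7, 4.8, 7.1]
finger_gap: 25.6
```

```bash
python3 -c "
from h import *
st()"
```

```text
t 6.3 pos [ 428.544 -272.258   43.618] x [ 0.076 -0.13  -0.989] jaw 31.05364336265038 zz -0.002197173756363857 F [-1.747  4.82   7.14 ] M [0.818 0.156 0.087] gap 25.607405529565174 q [-0.663 -0.1   -0.431  1.098 -0.056  0.362]
```

Call:
apply_moves --pt "0 0 0 0" --pt "-0.1 0 0.2 0" --pt "-0.1 0 0.2 0" --pt "-0.1 0 0.1 0" --claw 0.1

```text
t: 6.7
position: [425.5, -273.3, 50.2]
eef_rot: [-0.241, 0.666, 0.136, 0.693]
ft_force: [0.1, -0.6, 0.2]
finger_gap: 38.5
```

```bash
python3 -c "
from h import *
st()"
```

```text
t 6.7 pos [ 425.547 -273.27    50.197] x [ 0.077 -0.133 -0.988] jaw 31.027712737368375 zz -0.0030191435081087237 F [ 0.141 -0.584  0.23 ] M [ 0.177  0.051 -0.03 ] gap 38.48762695399186 q [-0.668 -0.113 -0.43   1.111 -0.057  0.357]
```

Call:
apply_moves --pt "0.3 0.3 0.1 0" --pt "0.1 0.1 0 0" --pt "0 0 -0.2 0" --pt "0 0 -0.2 0" --pt "0 0 -0.2 0" --claw 1

```text
t: 7.2
position: [429.2, -269.6, 51.3]
eef_rot: [-0.242, 0.666, 0.135, 0.692]
ft_force: [-4.0, 2.9, 10.9]
finger_gap: 25.7
```

```bash
python3 -c "
from h import *
st()"
```

```text
t 7.2 pos [ 429.25  -269.572   51.285] x [ 0.075 -0.136 -0.988] jaw 31.023247977688495 zz -0.00586825628218679 F [-3.965  2.91  10.912] M [ 0.742  1.036 -0.052] gap 25.726362665275392 q [-0.654 -0.11  -0.425  1.112 -0.062  0.37 ]
```

Call:
apply_moves --pt "0 0 2 0" --pt "0 0 4 0" --pt "0 0 4 0" --pt "0 0 4 0" --pt "1 1 4 0" --pt "2 2 4 0" --pt "2 4 2 0" --pt "2 4.5 0 0" --pt "2 4.5 0 0" --pt "2 4.5 0 4" --pt "0 4.5 -0.2 5" --pt "0 4.5 -0.2 5" --pt "0 4.5 -0.2 5" --grip_force 40

```text
t: 8.5
position: [534.2, 86.5, 276.6]
eef_rot: [-0.343, 0.625, 0.256, 0.653]
ft_force: [1.4, 0.3, -3.0]
finger_gap: 25.5
```

```bash
python3 -c "
from h import *
st()"
```

```text
t 8.5 pos [534.162  86.488 276.616] x [ 0.088 -0.093 -0.992] jaw 50.1542836037441 zz -0.015413717628632306 F [ 1.372  0.307 -2.95 ] M [0.12  0.109 0.022] gap 25.450617218428743 q [ 0.096  0.026  0.161  1.627 -0.101  0.786]
```

Call:
apply_moves --pt "0 4 0 3" --pt "0 4 0 3" --pt "0 2 0 3"

```text
t: 8.8
position: [531.1, 194.9, 270.9]
eef_rot: [-0.393, 0.596, 0.313, 0.626]
ft_force: [0.1, -0.8, -3.4]
finger_gap: 25.4
```

Run:
```python
from h import *
st()
for c in ["wrist","scene","side"]:
    im,d,T=grab(c,c[0]+"4")
    for n in ["nipple","nipple_seat","housing","coupler_mouth","coupler_grip"]:
        for r in nets.tip_of(c,n)[:1]:
            p=W(c,r["location"],T);print(c,n,round(r["p"],2),p,np.round(proj(c,p,T)))
    w=pts(c,d,T); np.save(f"pics/{c[0]}4_w.npy",w)
st()
a=cv2.imread('pics/s4.png')
```

```text
t 8.8 pos [531.133 194.861 270.907] x [ 0.093 -0.077 -0.993] jaw 59.90084553989769 zz -0.019866841345119957 F [ 0.121 -0.77  -3.36 ] M [0.135 0.181 0.002] gap 25.375012718928385 q [ 0.289  0.1    0.228  1.631 -0.1    0.81 ]
wrist nipple 0.65 [578.489 290.727  90.603] [420. 154.]
wrist housing 0.89 [595.005 276.896  -4.126] [396. 150.]
wrist coupler_mouth 0.58 [528.388 190.772 220.241] [315. 213.]
wrist coupler_grip 0.64 [531.777 192.094 291.716] [316. 284.]
scene nipple 0.41 [576.017 290.02   88.696] [395. 220.]
scene nipple_seat 0.55 [572.131 289.739  87.446] [395. 219.]
scene housing 0.82 [596.237 277.103  -7.464] [390. 255.]
scene coupler_mouth 0.86 [528.095 190.838 215.779] [358. 168.]
scene coupler_grip 0.62 [531.707 191.269 286.308] [359. 143.]
side nipple 0.54 [578.563 292.862  97.342] [322. 164.]
side nipple_seat 0.59 [575.553 292.188  95.975] [321. 165.]
side housing 0.6 [597.797 277.765   0.179] [328. 187.]
side coupler_mouth 0.58 [523.019 185.744 219.552] [315. 153.]
side coupler_grip 0.75 [530.611 191.589 287.902] [317. 133.]
t 9.7 pos [532.354 191.059 273.048] x [ 0.096 -0.078 -0.992] jaw 59.54722564809067 zz -0.018844792323299775 F [ 0.343 -0.03  -3.303] M [ 0.089  0.163 -0.047] gap 25.858118002846595 q [ 0.283  0.097  0.229  1.632 -0.102  0.81 ]
```

View pics/w4.png

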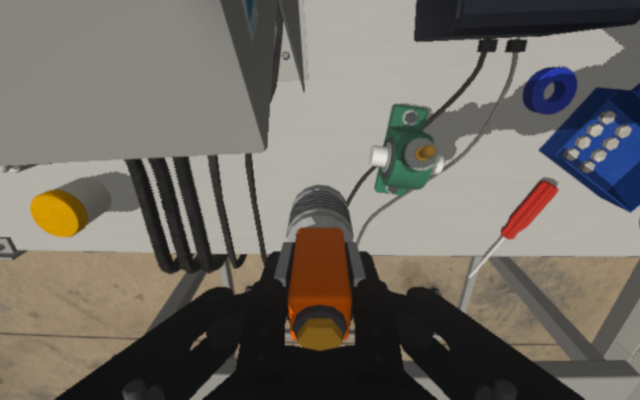

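Run:
```python
from h import *
T=np.load("pics/w4_T.npy"); p0=np.array([531.7,193,272]); print(T)
for q in [(562,243,230),(570,240,220),(575,245,210),(565,255,210),(580,260,220)]:
    T2=T.copy();T2[:3,3]+=np.array(q)-p0
    print(q,T2[:3,3],proj("wrist",(566,295,112),T2),proj("wrist",(576,291,92),T2))
# seat / housing geometry from depth w4
w=np.load("pics/w4_w.npy")
m=np.isfinite(w[...,0])&(np.hypot(w[...,0]-576,w[...,1]-291)<35)&(w[...,2]>84)
q=w[m];print(len(q),q.min(0),q.max(0))
v,u=np.nonzero(m);print(u.min(),u.max(),v.min(),v.max())
```

```text
[[ 5.00342096e-01  7.89385181e-01  3.55708902e-01  4.49735041e+02]
 [ 8.65593379e-01 -4.46484633e-01 -2.26714745e-01  2.44171118e+02]
 [-2.01467015e-02  4.21334202e-01 -9.06681643e-01  4.02350992e+02]
 [ 0.00000000e+00  0.00000000e+00  0.00000000e+00  1.00000000e+00]]
(562, 243, 230) [480.035041   294.17111779 360.35099183] (np.float64(374.5595377497921), np.float64(157.5666035311085)) (np.float64(372.10865541891206), np.float64(162.28121806774504))
(570, 240, 220) [488.035041   291.17111779 350.35099183] (np.float64(375.4940043640253), np.float64(151.29664288617664)) (np.float64(372.84901377615284), np.float64(156.76544973197997))
(575, 245, 210) [493.035041   296.17111779 340.35099183] (np.float64(369.1197614073643), np.float64(152.37301195450348)) (np.float64(366.93487925348353), np.float64(157.95630394673867))
(565, 255, 210) [483.035041   306.17111779 340.35099183] (np.float64(363.5093924670902), np.float64(168.46930752216977)) (np.float64(361.8537905932144), np.float64(172.5445570860113))
(580, 260, 220) [498.035041   311.17111779 350.35099183] (np.float64(348.8202550528246), np.float64(152.6855743685255)) (np.float64(348.43966005736905), np.float64(158.02143207298215))
891 [561.06591605 271.04939514  84.03365261] [597.54555269 308.49685741 117.12693152]
402 436 138 171
```

Call:
apply_moves --pt "2 2.7 -2.5 0" --pt "2 2.7 -2.5 0" --pt "0 0 -0.8 0"

```text
t: 10.0
position: [575.1, 246.4, 216.8]
eef_rot: [-0.392, 0.594, 0.308, 0.631]
ft_force: [-1.6, 0.1, -3.8]
finger_gap: 25.7
```

Run:
```python
from h import *
st()
im,d,T=grab("wrist","w5"); print(T)
w=pts("wrist",d,T);np.save("pics/w5_w.npy",w)
for n in ["nipple","coupler_mouth"]:
        for r in nets.tip_of("wrist",n)[:1]:
            p=W("wrist",r["location"],T);print(n,round(r["p"],2),p,np.round(proj("wrist",p,T)))
u,v=map(int,proj("wrist",(572,293,100),T)); print(u,v)
cv2.imwrite("pics/w5c.png",cv2.resize(im[v-65:v+65,u-80:u+80],None,fx=5,fy=5,interpolation=cv2.INTER_CUBIC)[:580,:,::-1])
```

```text
t 10.0 pos [575.083 246.436 216.84 ] x [ 0.103 -0.077 -0.992] jaw 59.42783949960228 zz -0.013522507837969155 F [-1.62   0.072 -3.78 ] M [ 0.089  0.295 -0.023] gap 25.67277738416845 q [ 0.352  0.239  0.276  1.537 -0.108  0.881]
[[  0.507   0.781   0.364 492.648]
 [  0.862  -0.453  -0.229 296.303]
 [ -0.014   0.429  -0.903 347.417]
 [  0.      0.      0.      1.   ]]
coupler_mouth 0.61 [575.177 242.565 165.475] [317. 215.]
366 150
```

View pics/w5c.png

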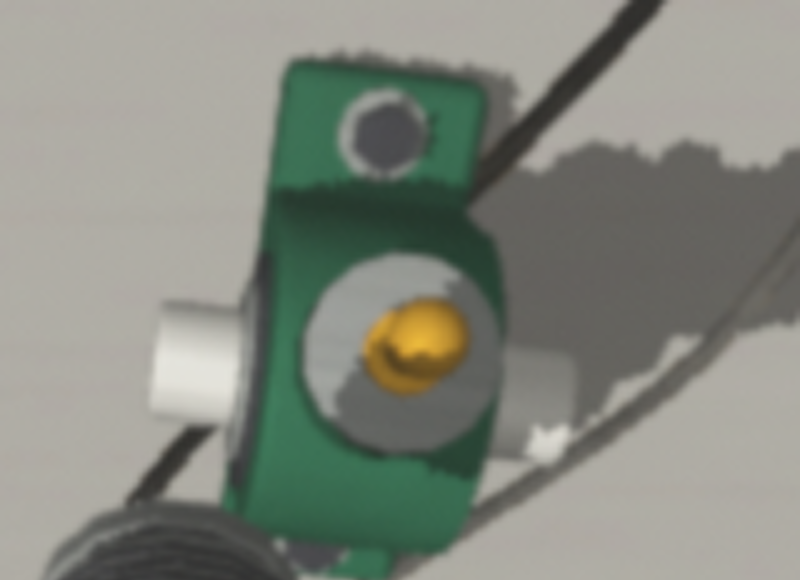

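View pics/w5.png

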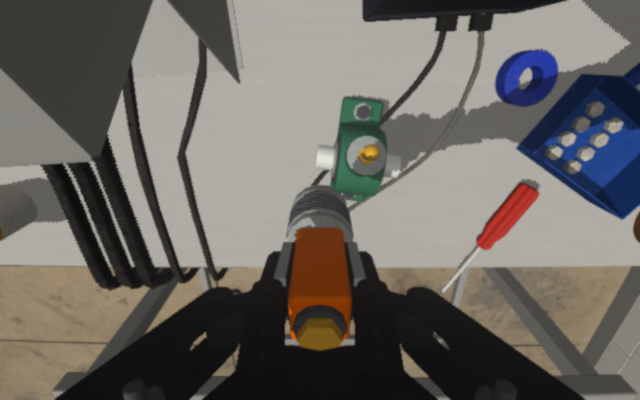

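Run:
```python
from h import *
np.set_printoptions(precision=3,suppress=True)
T=np.load("pics/w5_T.npy");w=np.load("pics/w5_w.npy");c="wrist"
s=ray(c,366.6,155.6,T,92); b=ray(c,372.4,152.2,T,110.3); print(s,b,b-s,np.degrees(np.arctan2((b-s)[1],(b-s)[0])))
# seat plane fit
v,u=np.mgrid[:400,:640]
m=(np.hypot(u-366.6,v-155.6)<18)&(np.hypot(u-370.5,v-153.5)>11)&np.isfinite(w[...,0])
q=w[m]; print(len(q))
for _ in range(3):
    cc=q.mean(0);n=np.linalg.svd(q-cc)[2][2];n*=np.sign(n[2]);r=(q-cc)@n;q=q[abs(r)<2.5*r.std()]
print(n,"std",r.std(),"tilt",np.arccos(n[2]),"az",np.degrees(np.arctan2(n[1],n[0])),cc)
# intersect seat-centre ray with plane
r0=ray(c,366.6,155.6,T,0)-T[:3,3];t=((cc-T[:3,3])@n)/(r0@n);S=T[:3,3]+r0*t;print("S",S)
# feet direction : hole px
h=ray(c,286+385/5,85+135/5,T,14);print("hole",h)
a=ray(c,286+200/5,85+360/5,T,44);b2=ray(c,286+560/5,85+400/5,T,44);print("shaft",a,b2)
# ball
m=(np.hypot(u-372.4,v-152.2)<6)&(w[...,2]>104);q=w[m]
from scipy.optimize import least_squares
f=least_squares(lambda p:np.linalg.norm(q-p,axis=1)-7,q.mean(0)-[0,0,5],loss='soft_l1');print("ball",f.x,len(q),abs(f.fun).mean(), S+20*n)
for cam in ["scene","side"]:
    w2=np.load(f"pics/{cam[0]}4_w.npy");m=np.isfinite(w2[...,0])&(np.hypot(w2[...,0]-568,w2[...,1]-296)<14)&(w2[...,2]>104);q=w2[m]
    f=least_squares(lambda p:np.linalg.norm(q-p,axis=1)-7,q.mean(0)-[0,0,5],loss='soft_l1');print(cam,"ball",f.x,len(q),abs(f.fun).mean())
```

```text
[578.865 291.25   92.   ] [572.488 297.14  110.3  ] [-6.376  5.89  18.3  ] 137.27049796155848
639
[-0.323  0.241  0.915] std 0.6698477315921066 tilt 0.41545500690876014 az 143.25046280396572 [579.065 288.985  91.467]
S [579.225 291.229  90.932]
hole [558.153 308.79   14.   ]
shaft [574.363 251.636  44.   ] [621.867 315.242  44.   ]
ball [572.254 296.489 109.01 ] 113 0.4539947054203667 [572.757 296.059 109.23 ]
scene ball [573.301 295.249 110.122] 14 1.0884876541902733
side ball [573.301 295.249 110.122] 14 1.0884876541902733
```

```bash
cat > fitc.py <<'E'
from h import *
from scipy.optimize import least_squares
def fit(im,w,s,M,verbose=True):
    # tool frame coords about TCP
    p=(w-s['position'])@M   # tool coords x along fingers, y, z jaw
    hsv=cv2.cvtColor(im,cv2.COLOR_RGB2HSV)
    near=np.isfinite(p[...,0])&(abs(p[...,2])<24)&(abs(p[...,1])<45)
    org=near&(hsv[...,0]<14)&(hsv[...,1]>150)&(p[...,0]<20)&(p[...,0]>-60)
    slv=near&(hsv[...,1]<90)&(p[...,0]>8)&(p[...,0]<75)
    H=p[org];S=p[slv]
    H=H[abs(H[:,2])<11]
    # handle front face: y = a + b*x
    A=np.c_[np.ones(len(H)),H[:,0],H[:,2]];ok=np.ones(len(H),bool)
    for _ in range(8):
        k=np.linalg.lstsq(A[ok],H[ok,1],rcond=None)[0];r=H[:,1]-A@k;ok=abs(r)<max(1.0,2*np.median(abs(r[ok])))
    # sleeve: cylinder R20 axis y=c+b x , z=e+f x
    def res(q):
        c,b,e,f=q; d=np.array([1,b,f]);d/=np.linalg.norm(d); v=S-np.array([0,c,e]); v=v-np.outer(v@d,d); return np.linalg.norm(v,axis=1)-20
    o=least_squares(res,[0,k[1],0,0],loss='soft_l1')
    if verbose:
        print("handle",len(H),ok.sum(),k,"axis at y0=",k[0]-13*np.sqrt(1+k[1]**2),"slope",k[1])
        print("sleeve",len(S),o.x,abs(o.fun).mean(), S[:,0].min(),np.percentile(S[:,0],[1,50,99]))
    return k,o.x,org,slv,p
E
python3 - <<'E'
from fitc import *
s,M=st()
im=cv2.imread("pics/w5.png")[:,:,::-1].copy();w=np.load("pics/w5_w.npy")
k,o,org,slv,p=fit(im,w,s,M)
im[slv]=[255,0,255];im[org]=[0,255,0];cv2.imwrite("pics/seg5.png",im[150:390,220:420,::-1].repeat(2,0).repeat(2,1))
E
```

```text
t 10.15 pos [573.812 243.764 220.389] x [ 0.105 -0.078 -0.991] jaw 59.32387046997462 zz -0.01412039311831692 F [ 1.071 -0.66  -2.312] M [0.106 0.232 0.049] gap 25.770820944784642 q [ 0.35   0.232  0.276  1.542 -0.11   0.88 ]
handle 3934 3207 [14.17   0.164  0.015] axis at y0= 0.9970859123231666 slope 0.16368798861609288
sleeve 2446 [-1.086  0.2    2.401  0.   ] 1.1301593678373707 9.121582379264039 [ 9.969 19.222 51.109]
```

View pics/seg5.png

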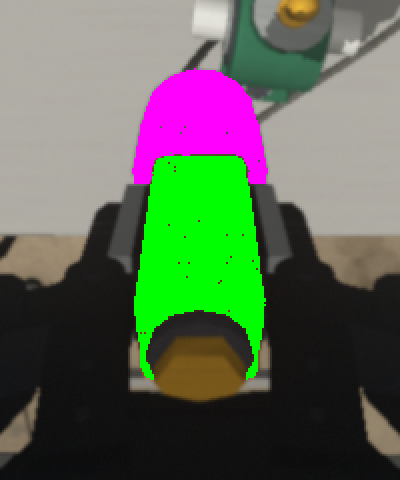

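Run:
```python
from fitc import *
# w5 state
M=None
def tool(pos,q):
    A=np.eye(4);A[:3,:3]=R.from_quat(np.array(q)/np.linalg.norm(q)).as_matrix();A[:3,3]=pos;return A
np.set_printoptions(precision=3,suppress=True)
for n,pos,q in [("w5",(575.083,246.436,216.84),(-.392,.594,.308,.631)),("w4",(531.133,194.861,270.907),(-.393,.596,.313,.626)),("w3",(431.244,-271.945,105.328),(-.237,.670,.140,.690))]:
    T=np.load(f"pics/{n}_T.npy");print(np.linalg.inv(tool(pos,q))@T)
A=tool((575.083,246.436,216.84),(-.392,.594,.308,.631))
im=cv2.imread("pics/w5.png")[:,:,::-1].copy();w=np.load("pics/w5_w.npy")
fit(im,w,dict(position=A[:3,3]),A[:3,:3])
```

```text
[[   0.      -0.309    0.951 -141.906]
 [   0.001   -0.951   -0.309   78.708]
 [   1.       0.001    0.      -0.733]
 [   0.       0.       0.       1.   ]]
[[   0.      -0.31     0.951 -141.847]
 [   0.      -0.951   -0.31    78.826]
 [   1.       0.      -0.      -0.659]
 [   0.       0.       0.       1.   ]]
[[  -0.      -0.311    0.95  -141.764]
 [   0.002   -0.95    -0.311   78.651]
 [   1.       0.001    0.001   -0.303]
 [   0.       0.       0.       1.   ]]
handle 4020 3404 [14.046  0.163 -0.005] axis at y0= 0.8749288670109703 slope 0.16263105957367605
sleeve 2042 [-0.06   0.168 -0.678  0.002] 0.8814521269036847 8.000370450367235 [ 8.044 19.559 47.795]
```

Call:
apply_moves --pt "0 2.5 -0.5 -3.3" --pt "0 2.8 -1.5 -3.3" --pt "0 0.2 -2 0" --pt "0 0.1 -0.6 0"

```text
t: 10.55
position: [576.3, 299.1, 184.0]
eef_rot: [-0.355, 0.613, 0.266, 0.654]
ft_force: [-0.2, -0.2, -3.6]
finger_gap: 25.2
```

```bash
cat >> fitc.py <<'E'
MT=np.array([50.6,8.7,-.7])
S0=np.array([578.9,291.2,91.5]); N0=np.array([-.326,.245,.913]); B0=S0+20*N0
def mouth(y0=.4,sl=.165,z0=-.7,X=50.6):
    s,M=st(); m=s['position']+M@np.array([X,y0+sl*X,z0]); a=-(M@np.array([1,sl,0]));a/=np.linalg.norm(a)
    print("mouth",m,"axis",a,"mouth-ball",m-B0,'ang to n',np.arccos(a@N0)); return s,M,m,a
E
python3 - <<'E'
from fitc import *
s,M,m,a=mouth()
im,d,T=grab("wrist","w6"); w=pts("wrist",d,T)
fit(im,w,s,M)
c="side"
im,d,T=grab(c,"sd6"); u,v=map(int,proj(c,(575,290,120),T)); cv2.imwrite("pics/sd6c.png",cv2.resize(im[max(0,v-50):v+50,u-65:u+65],None,fx=5,fy=5,interpolation=cv2.INTER_CUBIC)[:,:,::-1])
mouth()
E
```

```text
t 10.55 pos [576.277 299.103 183.967] x [ 0.108 -0.087 -0.99 ] jaw 52.183997746338974 zz -0.0023676367865009817 F [-0.214 -0.222 -3.625] M [0.082 0.195 0.033] gap 25.205860622152287 q [ 0.436  0.309  0.296  1.495 -0.124  1.092]
mouth [574.461 299.473 132.645] axis [ 0.021 -0.013  1.   ] mouth-ball [ 2.081  3.373 22.885] ang to n 0.4449260838379797
handle 4018 3360 [13.933  0.16  -0.001] axis at y0= 0.7685608863259112 slope 0.15962916998204965
sleeve 2059 [-0.168  0.167 -0.456 -0.002] 0.9002363846351177 8.001822053212562 [ 8.056 19.406 47.934]
t 10.65 pos [576.714 299.023 185.099] x [ 0.109 -0.086 -0.99 ] jaw 52.166870393670045 zz -0.0008633456579105747 F [-0.087 -0.161 -3.359] M [ 0.159  0.176 -0.027] gap 25.29379751033004 q [ 0.435  0.308  0.297  1.496 -0.124  1.092]
mouth [574.964 299.44  133.775] axis [ 0.02  -0.014  1.   ] mouth-ball [ 2.584  3.34  24.015] ang to n 0.44443846683017635
```

View pics/sd6c.png

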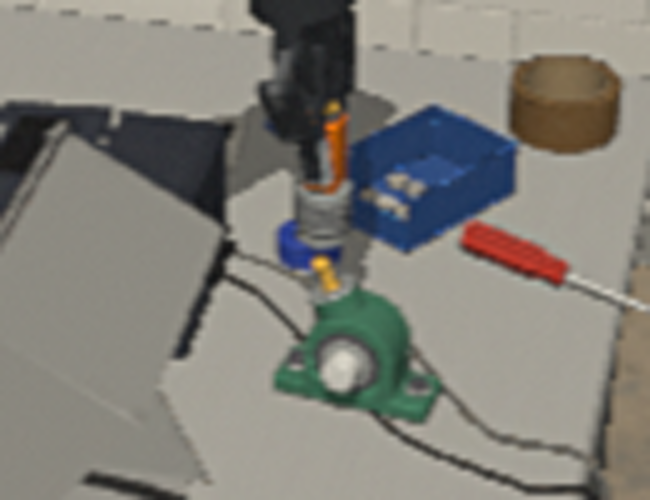

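View pics/w6.png

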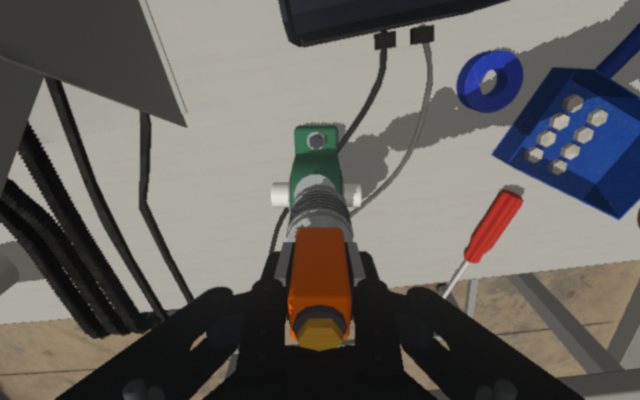

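Call:
apply_moves --pt "-0.3 -0.3 -0.8 0" --pt "-0.1 0 -0.8 0" --pt "0 0 -0.8 0" --grip_force 25

```text
t: 10.95
position: [575.4, 294.9, 168.0]
eef_rot: [-0.354, 0.609, 0.264, 0.659]
ft_force: [0.9, -0.1, -2.8]
finger_gap: 25.7
```

Run:
```python
from fitc import *
mouth()
```

```text
t 10.95 pos [575.429 294.868 167.963] x [ 0.119 -0.082 -0.989] jaw 52.03173785800454 zz 0.008510255184988214 F [ 0.901 -0.091 -2.84 ] M [ 0.159  0.174 -0.01 ] gap 25.706813945667715 q [ 0.431  0.287  0.235  1.445 -0.125  1.089]
mouth [574.212 295.484 116.626] axis [ 0.009 -0.018  1.   ] mouth-ball [ 1.832 -0.616  6.866] ang to n 0.43850656184283837
```

Call:
apply_moves --pt "-0.3 0.1 -0.4 0" --pt "-0.1 0.1 -0.7 0"

```text
t: 11.15
position: [572.8, 296.0, 158.3]
eef_rot: [-0.354, 0.608, 0.263, 0.661]
ft_force: [2.8, -3.8, 9.2]
finger_gap: 25.1
```

Run:
```python
from fitc import *
mouth()
```

```text
t 11.15 pos [572.806 296.047 158.291] x [ 0.123 -0.082 -0.989] jaw 51.93978086816518 zz 0.011232440371244656 F [ 2.762 -3.786  9.221] M [-0.993 -1.023 -0.04 ] gap 25.139978857911693 q [ 0.435  0.279  0.206  1.421 -0.127  1.095]
mouth [571.812 296.669 106.948] axis [ 0.005 -0.018  1.   ] mouth-ball [-0.568  0.569 -2.812] ang to n 0.4351536907155953
```

Call:
apply_moves --pt "-0.5 0.4 -0.3 0" --pt "-0.5 0.4 -0.4 0" --grip_force 20

```text
t: 11.35
position: [569.9, 299.5, 157.9]
eef_rot: [-0.358, 0.603, 0.255, 0.666]
ft_force: [5.0, -7.9, 7.0]
finger_gap: 25.5
```

Run:
```python
from fitc import *
s,M,m,a=mouth()
im,d,T=grab("wrist","w7"); w=pts("wrist",d,T)
fit(im,w,s,M)
mouth()
```

```text
t 11.35 pos [569.922 299.522 157.87 ] x [ 0.143 -0.092 -0.985] jaw 51.651070875417346 zz 0.01629361842303334 F [ 4.996 -7.914  7.05 ] M [-1.846 -0.947 -0.161] gap 25.461232542143083 q [ 0.451  0.264  0.186  1.403 -0.146  1.115]
mouth [569.956 299.67  106.515] axis [-0.015 -0.009  1.   ] mouth-ball [-2.424  3.57  -3.245] ang to n 0.413705879687555
handle 3874 3210 [12.895  0.125 -0.004] axis at y0= -0.20637864587231114 slope 0.1252937408251253
sleeve 2055 [-1.63   0.147 -0.625 -0.001] 1.0169442165698213 8.003342089645777 [ 8.049 18.352 48.737]
t 11.4 pos [569.323 299.956 157.844] x [ 0.142 -0.092 -0.986] jaw 51.68599501281453 zz 0.016239292447776665 F [ 4.148 -5.715  5.269] M [-1.708 -1.054 -0.145] gap 25.76918666139464 q [ 0.452  0.264  0.185  1.403 -0.145  1.116]
mouth [569.337 300.115 106.489] axis [-0.015 -0.009  1.   ] mouth-ball [-3.043  4.015 -3.271] ang to n 0.41413654805567623
```

View pics/w7.png

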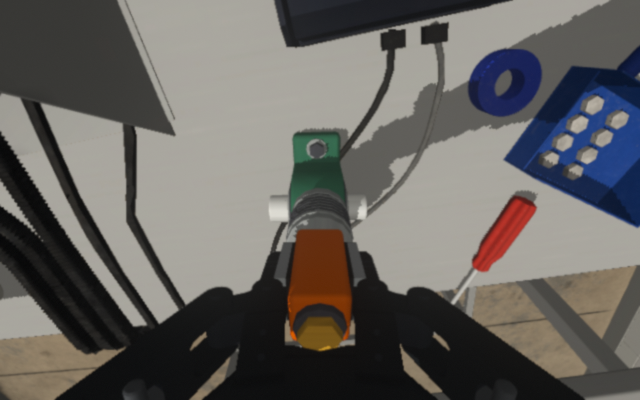

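Call:
apply_moves --pt "-0.6 0.45 -0.3 0" --pt "-0.6 0.45 -0.3 0" --pt "-0.6 0.45 -0.4 0"

```text
t: 11.7
position: [561.4, 305.4, 159.3]
eef_rot: [-0.364, 0.597, 0.242, 0.673]
ft_force: [3.3, -4.2, 1.4]
finger_gap: 25.5
```

Run:
```python
from fitc import *
s,M,m,a=mouth()
im,d,T=grab("wrist","w8"); w=pts("wrist",d,T)
k,o,_,_,_=fit(im,w,s,M)
mouth(y0=(k[0]-13+o[0])/2,sl=(k[1]+o[1])/2,z0=o[2])
```

```text
t 11.7 pos [561.419 305.376 159.315] x [ 0.17  -0.109 -0.979] jaw 51.17667984435252 zz 0.022209630995558782 F [ 3.323 -4.243  1.385] M [-1.232 -0.92  -0.154] gap 25.481339825907437 q [ 0.48   0.238  0.153  1.383 -0.177  1.151]
mouth [562.953 304.707 107.986] axis [-0.044  0.007  0.999] mouth-ball [-9.427  8.607 -1.774] ang to n 0.3809368208235188
handle 3665 3000 [11.507  0.075 -0.002] axis at y0= -1.529683215773188 slope 0.07523134124446766
sleeve 2048 [-3.526  0.113 -0.568 -0.001] 1.1070827341137974 8.005411747005496 [ 8.166 17.065 49.794]
t 11.75 pos [560.474 306.172 159.049] x [ 0.17  -0.108 -0.98 ] jaw 51.23678876802213 zz 0.022096270629762438 F [ 1.572 -3.624  3.586] M [-1.352 -0.552 -0.196] gap 25.182080362132247 q [ 0.481  0.238  0.152  1.383 -0.176  1.151]
mouth [566.978 301.639 109.02 ] axis [-0.097  0.05   0.994] mouth-ball [-5.402  5.539 -0.74 ] ang to n 0.3126721156422007
```

Call:
apply_moves --pt "0.2 -0.2 -0.5 0" --pt "0.1 -0.1 -0.6 0"

```text
t: 11.95
position: [565.2, 302.5, 156.2]
eef_rot: [-0.366, 0.594, 0.241, 0.675]
ft_force: [-1.2, -3.7, 10.3]
finger_gap: 25.6
```

```bash
cat >> fitc.py <<'E'
def look(n):
    s,M=st()
    im,d,T=grab("wrist",n); w=pts("wrist",d,T)
    k,o,_,_,_=fit(im,w,s,M)
    sl=(k[1]+o[1])/2; ym=(k[0]-13+k[1]*50.6+o[0]+o[1]*50.6)/2
    m=s['position']+M@np.array([50.6,ym,-.6]); a=-(M@np.array([1,sl,0]));a/=np.linalg.norm(a)
    # decompose in nipple frame
    e=np.array([-.8,.6,0]); t=e-(e@N0)*N0;t/=np.linalg.norm(t); b=np.cross(N0,t)
    r=m-S0
    print("MOUTH",m,"axis",a,"height over seat",r@N0,"lat",r@t,r@b,"ang",np.arccos(min(1,a@N0)),"tilt in plane",np.arctan2(a@e,a[2]),"out",a@b)
    return s
E
python3 - <<'E'
from fitc import *
look("w9"); st()
E
```

```text
t 11.95 pos [565.191 302.454 156.237] x [ 0.179 -0.109 -0.978] jaw 51.237654504760755 zz 0.027428885589323437 F [-1.224 -3.657 10.315] M [-1.229  0.296 -0.182] gap 25.5534455261886 q [ 0.475  0.234  0.141  1.367 -0.18   1.144]
handle 3618 2949 [11.099  0.061 -0.003] axis at y0= -1.9248754955171048 slope 0.060918208621804915
sleeve 2028 [-3.822  0.095 -0.825  0.008] 1.1737614861038708 8.005578497461965 [ 8.137 17.243 50.997]
MOUTH [573.063 297.113 106.524] axis [-0.12   0.061  0.991] height over seat 17.068104809334855 lat 1.3767607823865733 -1.2211917225095346 ang 0.28827398207082783 tilt in plane 0.13293116224738113 out 0.023259331635237624
t 12.0 pos [565.132 302.44  155.733] x [ 0.179 -0.109 -0.978] jaw 51.22777225655143 zz 0.027392613220140638 F [-0.456 -3.583  6.864] M [-1.084  0.08  -0.272] gap 25.778491956507636 q [ 0.475  0.234  0.14   1.366 -0.18   1.144]
```

Call:
apply_moves --pt "-0.4 0.3 -0.5 0" --pt "-0.4 0.3 -0.6 0" --pt "-0.4 0.3 -0.6 0"

```text
t: 12.3
position: [562.8, 304.1, 152.9]
eef_rot: [-0.371, 0.587, 0.228, 0.682]
ft_force: [2.1, -6.9, 5.4]
finger_gap: 25.6
```

Run:
```python
from fitc import *
look("w10"); st()
```

```text
t 12.3 pos [562.789 304.137 152.922] x [ 0.206 -0.124 -0.971] jaw 50.80666516600313 zz 0.03525219200639351 F [ 2.147 -6.868  5.357] M [-1.906 -0.414 -0.335] gap 25.57157316875349 q [ 0.493  0.216  0.108  1.337 -0.209  1.168]
handle 3587 2943 [10.989  0.056 -0.005] axis at y0= -2.031095912278319 slope 0.055955325845778156
sleeve 1988 [-4.138  0.097 -0.673 -0.   ] 1.1117623142304323 8.011340399813848 [ 8.295 17.09  49.992]
MOUTH [572.254 297.889 103.599] axis [-0.149  0.076  0.986] height over seat 14.852373837759043 lat 3.5855152030365334 -1.3584469939830026 ang 0.25628307058562083 tilt in plane 0.1655981771443712 out 0.028550865230772025
t 12.35 pos [562.013 304.6   152.099] x [ 0.205 -0.124 -0.971] jaw 50.837921387866935 zz 0.034757837969289385 F [ 1.629 -5.056  2.647] M [-1.627 -0.609 -0.304] gap 25.825819183189417 q [ 0.494  0.216  0.107  1.337 -0.208  1.168]
```

Call:
apply_moves --pt "-0.5 0.4 -0.3 0.5" --pt "-0.5 0.4 -0.3 0.5" --pt "-0.5 0.4 -0.4 0.5"

```text
t: 12.65
position: [555.1, 309.4, 149.9]
eef_rot: [-0.383, 0.578, 0.227, 0.684]
ft_force: [1.9, -6.1, 5.0]
finger_gap: 25.4
```

Run:
```python
from fitc import *
look("w11"); st()
```

```text
t 12.65 pos [555.131 309.366 149.935] x [ 0.229 -0.133 -0.964] jaw 51.90229282728298 zz 0.03782298981455895 F [ 1.866 -6.13   5.031] M [-1.579 -0.674 -0.273] gap 25.423379424290196 q [ 0.517  0.194  0.073  1.312 -0.231  1.171]
handle 3093 2407 [ 7.769 -0.061 -0.006] axis at y0= -5.255435213871587 slope -0.061485423587722764
sleeve 1581 [-7.395 -0.025 -1.283  0.027] 1.3317863840882667 8.160147381851568 [ 9.423 17.848 72.188]
MOUTH [572.735 297.041 103.34 ] axis [-0.261  0.159  0.952] height over seat 14.250577633104896 lat 2.875013246219744 -0.9689986993258469 ang 0.1154646950780005 tilt in plane 0.30912164726944724 out 0.029946367567215658
t 12.7 pos [554.32  309.898 149.571] x [ 0.228 -0.133 -0.965] jaw 51.96497666697691 zz 0.03741848635275691 F [ 2.515 -5.038  4.934] M [-1.605 -0.786 -0.294] gap 25.466209572343782 q [ 0.518  0.194  0.072  1.312 -0.23   1.171]
```

Call:
apply_moves --pt "-0.5 0.4 -0.3 0.5" --pt "-0.4 0.3 -0.3 0.5"

```text
t: 12.9
position: [550.7, 313.0, 150.4]
eef_rot: [-0.391, 0.571, 0.226, 0.685]
ft_force: [1.2, -5.7, 6.4]
finger_gap: 25.5
```

Run:
```python
from fitc import *
look("w12")
c="side"
im,d,T=grab(c,"sd12"); u,v=map(int,proj(c,(575,290,120),T)); cv2.imwrite("pics/sd12c.png",cv2.resize(im[max(0,v-50):v+50,u-65:u+65],None,fx=5,fy=5,interpolation=cv2.INTER_CUBIC)[:,:,::-1]); st()
```

```text
t 12.9 pos [550.72  312.967 150.382] x [ 0.245 -0.137 -0.96 ] jaw 52.717812726119305 zz 0.04113765012750842 F [ 1.212 -5.665  6.426] M [-1.596 -0.754 -0.347] gap 25.458668319616283 q [ 0.532  0.179  0.054  1.299 -0.245  1.17 ]
handle 2806 2057 [ 6.045 -0.126 -0.006] axis at y0= -7.058046870472273 slope -0.126245678662091
sleeve 1409 [-8.775 -0.113 -1.428  0.033] 1.3915406996343664 8.648701649669828 [ 9.732 18.821 73.922]
MOUTH [573.291 297.343 105.651] axis [-0.333  0.206  0.92 ] height over seat 16.253542869232614 lat 1.6917941791535753 -1.5433147924220414 ang 0.0418547643587691 tilt in plane 0.40102120995764 out 0.035477179737209395
t 13.0 pos [550.094 313.57  150.637] x [ 0.244 -0.135 -0.96 ] jaw 52.75852757282873 zz 0.04159948272233466 F [-1.103 -3.066  7.734] M [-1.337 -0.076 -0.344] gap 25.13863105695638 q [ 0.532  0.179  0.054  1.299 -0.243  1.17 ]
```

View pics/sd12c.png

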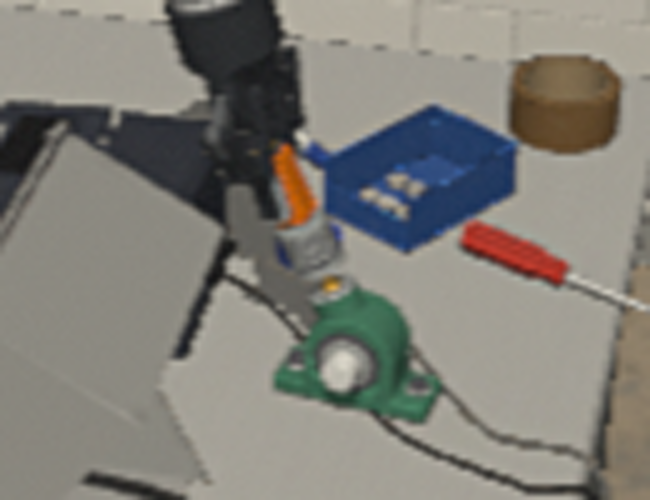

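View pics/w12.png

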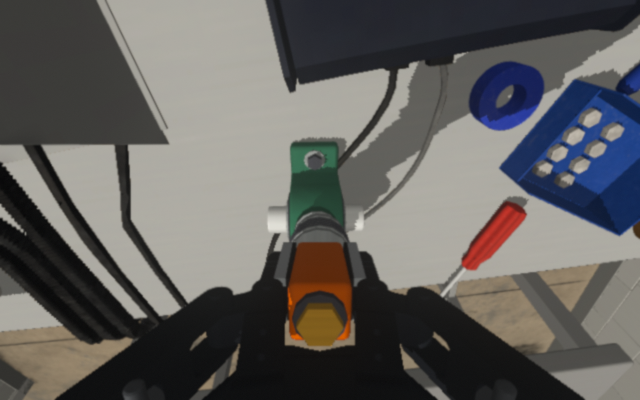

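Call:
apply_moves --pt "-0.1 0.1 -0.3 0" --pt "0 0 -0.4 0" --pt "0.1 -0.1 -0.6 0" --grip_force 80

```text
t: 13.3
position: [552.2, 312.1, 148.7]
eef_rot: [-0.393, 0.568, 0.224, 0.688]
ft_force: [-6.1, -0.8, 9.1]
finger_gap: 25.1
```

Run:
```python
from fitc import *
look("w13"); st()
```

```text
t 13.3 pos [552.192 312.068 148.686] x [ 0.255 -0.138 -0.957] jaw 52.68194731088258 zz 0.047343638350179296 F [-6.11  -0.754  9.082] M [-0.491  1.005 -0.27 ] gap 25.10092731844989 q [ 0.532  0.172  0.04   1.283 -0.251  1.171]
handle 2802 2075 [ 6.144 -0.124 -0.004] axis at y0= -6.955680506598831 slope -0.12409196644207082
sleeve 1486 [-8.53  -0.12  -0.792  0.005] 1.3410949047450094 9.215436703693829 [ 9.773 19.717 72.471]
MOUTH [575.209 296.418 104.208] axis [-0.345  0.208  0.915] height over seat 14.08381612302875 lat 0.37295120933154724 -1.9539299884908536 ang 0.04282401387985703 tilt in plane 0.4129146395270155 out 0.04064156021689265
t 13.35 pos [552.263 311.971 147.6  ] x [ 0.255 -0.138 -0.957] jaw 52.6763382708216 zz 0.04703514729147723 F [-1.239 -1.558  1.993] M [-0.522  0.353 -0.26 ] gap 25.252152360828706 q [ 0.532  0.173  0.039  1.281 -0.251  1.171]
```

Call:
apply_moves --pt "0.2 -0.2 -0.8 0" --pt "0.2 -0.2 -0.9 0"

```text
t: 13.55
position: [556.2, 308.4, 135.4]
eef_rot: [-0.393, 0.566, 0.224, 0.689]
ft_force: [-24.8, 2.2, 41.6]
finger_gap: 25.1
```

Run:
```python
from fitc import *
look("w14"); st()
```

```text
t 13.55 pos [556.24  308.449 135.354] x [ 0.259 -0.136 -0.956] jaw 52.7347195177419 zz 0.0501036562206979 F [-24.773   2.17   41.59 ] M [-1.606  3.396 -1.205] gap 25.118594189421415 q [ 0.524  0.174  0.015  1.251 -0.25   1.161]
handle 2822 2081 [ 6.171 -0.124 -0.006] axis at y0= -6.929461787749773 slope -0.12443539339348321
sleeve 1376 [-9.175 -0.086 -1.291  0.019] 1.307919912287281 9.072906283847889 [ 9.561 18.593 70.894]
MOUTH [578.995 293.191  90.772] axis [-0.336  0.198  0.921] height over seat -0.20764206782832978 lat 1.3181482427823723 -1.6501522862792433 ang 0.05046437544674276 tilt in plane 0.3980270477423599 out 0.043930667398131125
t 13.6 pos [556.029 308.375 135.689] x [ 0.258 -0.136 -0.956] jaw 52.7367028500147 zz 0.050131382761098686 F [-7.215 -0.863 11.789] M [-0.718  1.075 -0.428] gap 25.025773567098447 q [ 0.524  0.174  0.015  1.251 -0.25   1.161]
```

Call:
apply_moves --pt "0.2 -0.05 -0.6 0" --pt "0.2 -0.05 -0.6 0" --pt "0.2 -0.05 -0.6 0"

```text
t: 13.9
position: [556.8, 308.7, 135.8]
eef_rot: [-0.393, 0.564, 0.226, 0.69]
ft_force: [-18.8, -1.4, 24.3]
finger_gap: 25.5
```

Run:
```python
from fitc import *
look("w15"); st()
```

```text
t 13.9 pos [556.839 308.734 135.789] x [ 0.261 -0.132 -0.956] jaw 52.99677684231833 zz 0.05398043411057779 F [-18.767  -1.429  24.295] M [-1.834  3.023 -1.178] gap 25.48077762471797 q [ 0.522  0.171  0.012  1.246 -0.247  1.155]
handle 2821 2071 [ 6.156 -0.125 -0.005] axis at y0= -6.944833362892032 slope -0.12507665460053086
sleeve 1397 [-9.142 -0.087 -1.009  0.005] 1.2857369498843834 9.12956998146452 [ 9.878 18.705 69.737]
MOUTH [579.785 293.706  91.213] axis [-0.339  0.193  0.921] height over seat 0.06340828302777163 lat 0.8429596536371311 -2.5355009126983057 ang 0.05499296191590402 tilt in plane 0.39848531703567525 out 0.04926257968604133
t 13.95 pos [556.856 308.742 135.788] x [ 0.261 -0.132 -0.956] jaw 52.9992846102087 zz 0.054117298501868416 F [-16.591  -2.642  24.679] M [-1.834  2.921 -1.114] gap 25.44276915529376 q [ 0.522  0.171  0.012  1.246 -0.247  1.155]
```

View pics/w15.png

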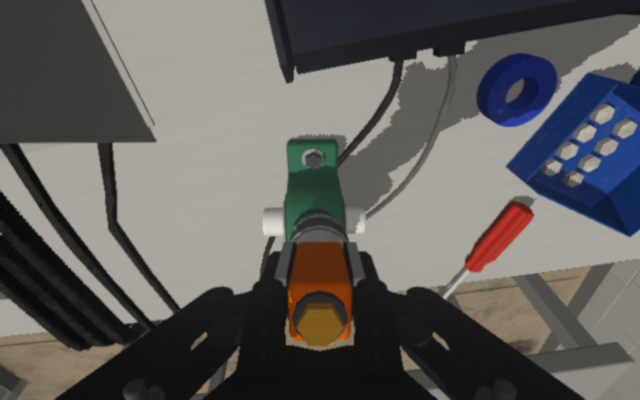

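Call:
apply_moves --pt "0.05 -0.25 -0.45 0" --pt "0.05 -0.25 -0.45 0"

```text
t: 14.15
position: [556.5, 308.0, 136.1]
eef_rot: [-0.392, 0.561, 0.229, 0.692]
ft_force: [-10.0, 2.2, 15.8]
finger_gap: 25.1
```

Run:
```python
from fitc import *
look("w16")
im,d,T=grab("side","sd16");p=(575,293,100)
u,v=map(int,proj("side",p,T));a=cv2.resize(im[v-30:v+30,u-40:u+40],(400,300),interpolation=cv2.INTER_CUBIC)
im,d,T=grab("scene","sc16");u,v=map(int,proj("scene",p,T));b=cv2.resize(im[v-30:v+30,u-40:u+40],(400,300),interpolation=cv2.INTER_CUBIC)
cv2.imwrite("pics/both16.png",np.hstack([a,b])[:,:,::-1]); st()
```

```text
t 14.15 pos [556.458 308.037 136.127] x [ 0.266 -0.122 -0.956] jaw 53.26533910147361 zz 0.06384755054330771 F [-10.022   2.2    15.796] M [-0.379  1.718 -0.517] gap 25.1249624634662 q [ 0.518  0.158 -0.002  1.235 -0.24   1.147]
handle 2830 2091 [ 6.194 -0.124 -0.003] axis at y0= -6.906292390181933 slope -0.12433124357103748
sleeve 1408 [-9.091 -0.087 -0.828  0.004] 1.2787022391408207 8.44829642106124 [ 9.716 18.685 70.452]
MOUTH [579.612 293.57   91.491] axis [-0.344  0.183  0.921] height over seat 0.3405642031009283 lat 0.7818252132325324 -2.322678581280428 ang 0.0659457028602981 tilt in plane 0.3958382895497062 out 0.06023336026459868
t 14.3 pos [556.448 308.035 136.125] x [ 0.266 -0.122 -0.956] jaw 53.25639965080002 zz 0.06386482768383744 F [-9.701  0.126 15.871] M [-0.439  1.812 -0.542] gap 25.38821502269658 q [ 0.518  0.158 -0.002  1.235 -0.24   1.147]
```

View pics/both16.png

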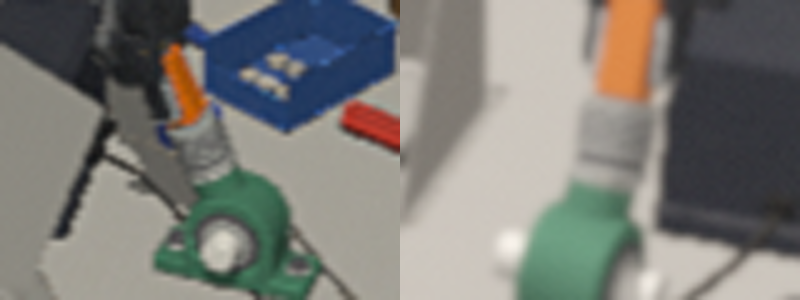

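```bash
python3 - <<'E'
from fitc import *
np.set_printoptions(precision=3,suppress=True)
def planefit(q):
    for _ in range(4):
        cc=q.mean(0);n=np.linalg.svd(q-cc)[2][2];n*=np.sign(n[2]);r=(q-cc)@n;q=q[abs(r)<2.5*r.std()]
    return n,cc,r.std(),len(q)
for nm in ["w4","w5"]:
    w=np.load(f"pics/{nm}_w.npy")
    im=cv2.imread(f"pics/{nm}.png")[:,:,::-1].copy();hsv=cv2.cvtColor(im,cv2.COLOR_RGB2HSV)
    q0=w-S0; ax=q0@N0; rad=np.linalg.norm(q0-ax[...,None]*N0,axis=-1)
    m=(rad<17)&(rad>7.5)&(abs(ax)<4)&(hsv[...,1]<60)
    n,cc,sd,k=planefit(w[m]);print(nm,n,cc,sd,k,"tilt",np.arccos(n[2]),"az",np.degrees(np.arctan2(n[1],n[0])))
# current seat ring visible? and scene image angles
T=np.load("pics/sc16_T.npy")
for az in (140,143,147,150):
    n=np.array([.408*np.cos(np.radians(az)),.408*np.sin(np.radians(az)),.913])
    a=np.array(proj("scene",S0,T));b=np.array(proj("scene",S0+90*n,T));d=b-a;print(az,np.degrees(np.arctan2(d[0],-d[1])),a,b)
im=cv2.imread("pics/sc16.png");hsv=cv2.cvtColor(im,cv2.COLOR_BGR2HSV)
m=(hsv[...,0]<14)&(hsv[...,1]>130); u,v=map(int,proj("scene",(555,310,160),T))
mm=np.zeros_like(m);mm[v-25:v+25,u-25:u+25]=m[v-25:v+25,u-25:u+25]
for r in range(v-25,v+25):
    c=np.nonzero(mm[r])[0]
    if len(c): print(r,c.min(),c.max(),end='; ')
E
python3 - <<'E'
import cv2
im=cv2.imread("pics/sc16.png");cv2.imwrite("pics/sc16z.png",cv2.resize(im[170:250,365:435],None,fx=7,fy=7,interpolation=cv2.INTER_CUBIC))
E
```

```text
w4 [-0.322  0.241  0.915] [578.698 288.333  91.611] 0.6712203971018738 460 tilt 0.41410209376457274 az 143.25284734917614
w5 [-0.323  0.241  0.915] [579.255 289.823  91.322] 0.6634169635816897 746 tilt 0.41447314638984367 az 143.2785079238377
140 14.966362078737196 [396.256 219.215] [405.16  185.909]
143 13.807972504214735 [396.256 219.215] [404.483 185.741]
147 12.235432509463061 [396.256 219.215] [403.56  185.537]
150 11.038158052419618 [396.256 219.215] [402.853 185.399]
182 399 400; 183 398 402; 184 397 407; 185 397 407; 186 398 408; 187 398 407; 188 398 406; 189 398 406; 190 398 405; 191 398 405; 192 398 405; 193 397 405; 194 397 405; 195 397 405; 196 397 405; 197 397 404; 198 397 404; 199 396 404; 200 396 404; 201 396 404; 202 396 404; 203 398 404; 204 402 404;
```

View pics/sc16z.png

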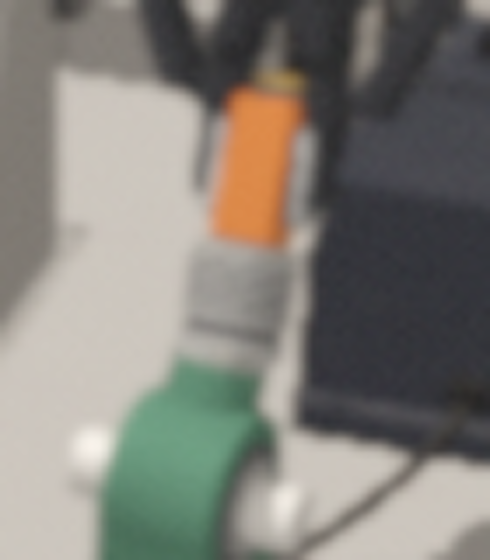

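Call:
apply_moves --pt "0.12 -0.08 -0.45 -3" --pt "0.12 -0.08 -0.45 -3" --pt "0.12 -0.08 -0.45 -3"

```text
t: 14.6
position: [559.0, 310.2, 135.6]
eef_rot: [-0.344, 0.586, 0.176, 0.712]
ft_force: [-9.9, -0.8, 16.0]
finger_gap: 25.1
```

Run:
```python
from fitc import *
look("w17"); st()
```

```text
t 14.6 pos [558.953 310.237 135.577] x [ 0.251 -0.152 -0.956] jaw 44.25663930220099 zz 0.0767258188200059 F [-9.888 -0.848 15.982] M [-0.773  1.657 -0.448] gap 25.07525544499725 q [ 0.53   0.2    0.045  1.271 -0.261  1.32 ]
handle 2815 2065 [ 6.076 -0.125 -0.002] axis at y0= -7.024956571389568 slope -0.12462238895160842
sleeve 1412 [-9.254 -0.087 -0.9    0.015] 1.283339196209641 9.008346523894494 [ 9.69  18.897 69.808]
MOUTH [580.023 292.669  90.98 ] axis [-0.319  0.225  0.921] height over seat -0.4807737116010085 lat 0.19624353640213404 -1.849062512464535 ang 0.024974067924718 tilt in plane 0.4008741458619481 out 0.011189950220708402
t 14.65 pos [558.997 310.35  135.572] x [ 0.251 -0.153 -0.956] jaw 44.16696535668045 zz 0.07659085839165225 F [-9.838 -0.354 16.186] M [-0.781  1.659 -0.589] gap 24.885016536251346 q [ 0.53   0.201  0.046  1.272 -0.262  1.322]
```

Call:
apply_moves --pt "0.1 -0.1 -0.5 -1.5" --pt "0.1 -0.15 -0.55 0"

```text
t: 14.85
position: [559.3, 310.7, 135.5]
eef_rot: [-0.335, 0.589, 0.168, 0.716]
ft_force: [-15.8, -0.3, 22.6]
finger_gap: 24.8
```

Run:
```python
from fitc import *
look("w18")
im,d,T=grab("scene","sc18");cv2.imwrite("pics/sc18z.png",cv2.resize(im[170:250,365:435],None,fx=7,fy=7,interpolation=cv2.INTER_CUBIC)[:,:,::-1])
for n in ["jar","test_weight","tape","coupler_mouth"]:
    print(n,[(round(r["p"],2),W("scene",r["location"],T)) for r in nets.tip_of("scene",n)[:2]])
st()
```

```text
t 14.85 pos [559.34  310.664 135.507] x [ 0.251 -0.154 -0.956] jaw 42.819254098517305 zz 0.08262775790440657 F [-15.849  -0.253  22.552] M [-1.199  2.578 -0.807] gap 24.81809747793222 q [ 0.53   0.203  0.049  1.273 -0.263  1.347]
handle 2834 2074 [ 6.092 -0.123 -0.003] axis at y0= -7.006291941657338 slope -0.12325416516898399
sleeve 1418 [-9.217 -0.087 -0.976  0.015] 1.2850356577717374 9.093481416721099 [ 9.735 18.68  69.541]
MOUTH [580.073 292.848  90.872] axis [-0.316  0.228  0.921] height over seat -0.5526425838550875 lat 0.30143165561278457 -2.0222170407607445 ang 0.02422372610911341 tilt in plane 0.39994339409019247 out 0.007188584863182954
jar [(0.93, array([ 428.024, -159.613,   -2.648]))]
test_weight [(0.53, array([ 336.337, -148.149,   -5.615])), (0.43, array([ 333.544, -198.9  ,   -2.53 ]))]
tape [(0.79, array([616.766, 478.606,  -2.714])), (0.46, array([573.347, 290.983,  89.412]))]
coupler_mouth [(0.68, array([581.936, 293.73 ,  89.033]))]
t 15.15 pos [559.306 310.659 135.534] x [ 0.251 -0.153 -0.956] jaw 42.83722072266877 zz 0.08310063210314184 F [-13.463  -0.304  19.885] M [-1.01   2.272 -0.779] gap 24.9697773558896 q [ 0.53   0.202  0.048  1.272 -0.262  1.346]
```

View pics/sc18z.png

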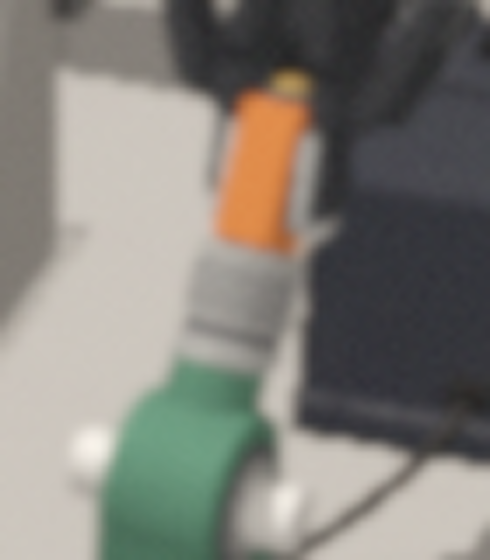

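Run:
```python
from fitc import *
for _ in range(4): cams.grab_frame("wrist")
st()
print(order.finish_job()); st()
```

```text
t 15.35 pos [559.29  310.639 135.5  ] x [ 0.251 -0.153 -0.956] jaw 42.83332710485138 zz 0.08306820595419201 F [-13.754  -0.64   20.352] M [-1.054  2.249 -0.759] gap 25.29147293789637 q [ 0.53   0.202  0.048  1.272 -0.262  1.346]
the job is handed in; nothing more can be done
None
the job is handed in; nothing more can be done
```

The coupler is on the nipple, pressed home against the seat, and still gripped by its handle at 80 N. I handed the job in at about 15.4 s.

I picked it up upright by the handle and set its mouth over the ball head. The moves cannot tilt the tool directly, so I pivoted the coupler in the fingers about the ball head until it lined up with the nipple. Then I gripped harder and pressed it on, past the jaws, to the seat. After seating it leaned about 0.06 rad sideways. I corrected that with about 10° of turn while still pressing.

**Last checks**
- **Mouth height:** it measured −0.5 mm over the seat, which is within calibration error, and more force did not lower it. I take that as flush.
- **Squareness:** the wrist camera gave an axis error of about 0.02 rad, mostly in the lean direction. The scene picture agreed in direction but is too coarse to confirm it.
- **Press:** the force readings held steady over the last 0.3 s, about 25 N along the nipple, against a seal spring of about 9 N.
- **Other objects:** the jar was still within a few mm of where it stood. The weights and tape show in the last scene picture, but I had no start position to compare them with. The arm never went near them.

**Less certain**
- The seal depth and the jaw snap were not read directly. I inferred the snap from the mouth dropping from about 14 mm to 0 within two moves.
- That last drop was abrupt, with a contact force of about 50 N through the coupler. That is under the 120 N wrist limit. It came through the coupler's mouth on the seat, not the gripper's body.

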